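Clear the packing waste into the desktop press and start it

ROBOT

A 7-joint arm with a two-finger parallel gripper is mounted at the origin on the work surface. World frame = base frame: x ahead of the robot, y to its left, z up, the work surface at z = 0. Lengths are in mm, angles in rad, forces in N, time in s.
With the tool pointing down it reaches from about 400 to 900 mm from the base axis. Payload 5.6 kg.
Tool frame: the origin (TCP) lies midway between the tips of the shut fingers; the grasp point (between the pads) lies 19 mm behind it; z points along the fingers, y is the line along which they close (so a half turn about z gives the same grasp; the last joint's range is limited). The gripper opens to 92 mm and grips with 3 to 60 N. Pads are 20 mm wide; open, the fingers measure 128 mm over their backs; the gripper's body (75 mm by 189 mm) begins 69 mm behind the grasp point.
Start: joints at [1.268, 0.468, -0.012, 1.603, 0.006, 1.071, -0.056], TCP at [166.933, -628.207, 179.292] pointing down, gripper open.
Joint ranges: [-2.53, 2.53], [-0.31, 2.02], [-1.57, 1.55], [0.28, 2.44], [-1.29, 4.43], [0.15, 1.84], [-2.92, 2.92]. Speed limits (rad/s): [2.57, 2.57, 3.14, 3.14, 3.14, 3.14, 3.14].

INTERFACE

Orientations are given as a rotation vector (axis times angle).
In Python, from cell import robot, grip, kin, viewer gives the robot as it stands. Calls block until the motion is done:
- robot.movep(position, orientation): joint-space move of the TCP to a pose.
- robot.servo_line(position, feed=150, rotation=None): straight line of the TCP; rotation=None keeps the orientation; feed is the mean speed in mm/s.
- robot.goto_joints(angles): joint-space move.
- grip(opening, newtons=None): opening from 0.0 (shut) to 1.0 (fully open); newtons is the grip in N (None keeps the last); returns when the fingers have stopped.
- robot.hold(seconds).
- kin.ik(position, orientation): joint angles nearest the present ones, or None.
- robot.observe(): the state.
- viewer.read_camera(name): name is "scene" or "side" or "wrist"; returns the picture (400x640x3 uint8, red, green, blue); there is no depth.
- viewer.camera_info(name): a dict with "camera_matrix" (3x3 intrinsics, pixels), "k1" (the pictures are not rectified: a ray, as slopes to the right and down, at radius r is drawn at 1 + k1 r^2 times it, then the intrinsics apply), "R" (3x3) and "t" (3): a world point X has camera coordinates R X + t. Camera axes: x right, y down, z forward; pixel columns grow to the right and rows downward; lengths in mm; the calibration is good to about 2 mm. A picture is of the moment at which its call begins: read the wrist's pose just before it. camera_info takes no time and is no camera call; for the wrist camera it gives the pose at the moment of the call.
A pose or a line that the arm cannot do raises robot.IKError and nothing moves.
- robot.job_done(): hands the job in; it is judged then, once.
Trained networks look in the newest picture that a camera, given by its name, has taken for a name from the list of things; names that differ only in an ending like _2 or _b are one class to them, and where a whole thing is asked for, a point or a joint stands for the part that bears it (a point fixed in the world has none). Each returns a list of dicts, best first, with "confidence" (0 to 1); they miss things now and then, are a little off and sometimes report something else, mostly with a low value. They report only what shows in the picture. A call takes as long as a camera call.
- viewer.silhouettes(name, camera): "mask" (400x640 bool, what is visible of it).
- viewer.pinpoint(name, camera): "at" ([x, y, z] in mm, in the coordinates of the camera as it stood for that picture, good to about 4 mm: a listed point, or the origin of a listed thing).
The state is a dict: "t": time; "joints": joint angles; "joint_velocities": joint speeds; "joint_torque": joint torques, N m; "tcp_pos": TCP position; "tcp_rot": TCP orientation; "contact_force": force on the tool from outside, world axes, zero at the start; "wrist_torque": the same for the moment, N m; "grip_width": opening from 0.0 (shut) to 1.0 (fully open); "grip_force": force on a finger pad.
Only numpy, scipy, OpenCV 4.12 (cv2) and the standard library are available. Lean on these libraries where they do the work, as an engineer would, in place of code of your own. Each camera call takes 0.05 s, during which the arm holds its last target. There are 200 camera calls.

TASK

Clear the three bits of packing waste (the crumpled paper wad, the cardboard angle offcut and the foam corner block) off the desk into the hopper of the waste press. Only when all three are in, slide the press's safety catch fully aside and press the release button beneath it fully down, then let it go. Leave the glass jars standing where they are.

Things in the scene. Friction and masses are not known exactly. Their poses are not given: they have to be found in the camera images.
- press: Desktop waste press, a grey box fixed to the desk, 260 (x) x 200 (y) x 130 mm (z), origin at the centre of its underside, z up. The rear part is an open-topped hopper; the front strip, x -130 to -40, is a flat control deck at z 130 with the safety catch. Its -x face looks roughly to the robot; it may be turned by up to 0.25 rad.
- hopper (a point): Centre of the hopper's inner floor, axes as the press. The hopper is open on top, inside x -82 to +82 mm and y -94 to +94 mm about this point; its walls are 6 mm thick (the deck side 90 mm) and its rim is 118 mm above this point (130 mm above the desk).
- catch_fin (a point): Centre of the top of the black upright fin on the safety catch, 169 mm above the desk; moves with the catch, axes as the press. The fin is 30 mm (x) x 12 mm (y) and 25 mm tall, on a steel shutter plate 68 (x) x 44 mm (y) whose top is 144 mm above the desk and which hides the button.
- catch (a joint): Travel of the safety catch in m: 0 shut (button covered), 0.06 fully aside against its stop; starts at 0 to 0.006. It slides towards the press's +y, takes about 1.5 N and stays where it is left. It can be pinched or pushed by its fin.
- button_top (a point): Centre of the top of the black round release button, 30 mm across, 138 mm above the desk (8 mm proud of the deck), on the deck under the shut catch; pressed straight down. With the catch fully aside the plate's near edge is 38 mm to +y of the button's centre. The catch's rails, 4 mm high, run along y at 28 mm and more to either side.
- button (a joint): How far the release button is pressed, m: 0 up, 0.006 fully down against its stop; a spring needs 5 N at the bottom and lifts it again.
- wad: Stiff crumpled ball of packing paper, about 58 mm across and 50 mm high, flat underneath, about 20 g; origin at the centre of its underside, z up. Any grasp direction from above will do.
- angle: Offcut of cardboard edge protector, an L-section 70 mm long (x), 8 mm thick, about 25 g; origin at the centre of its underside. One leg lies flat, 40 mm wide (y -20 to +20); the other stands upright along the edge, y +12 to +20, up to z 40 mm, and can be pinched across its 8 mm (along y).
- foam: White stiff foam corner block, 70 (x) x 45 mm (y), about 22 g; origin at the centre of its underside. 22 mm high, with a step up to 43 mm high over x -35 to -5. Grasp across its 45 mm (along y), best on the step at x -20.
- wad_mid (a point): Middle of the paper wad, 24 mm above its underside, axes as the wad.
- angle_mid (a point): Middle of the cardboard angle, at (0, 8, 16) mm in its frame.
- foam_mid (a point): Middle of the foam block, at (0, 0, 18) mm in its frame.
- jar0: Closed glass jar with a metal lid, 72 mm across, 96 mm high, 240 g, standing loose on the desk among the waste; origin at the centre of its underside. To be left where it is.
- jar1: Closed glass jar with a metal lid, 72 mm across, 96 mm high, 240 g, standing loose on the desk among the waste; origin at the centre of its underside. To be left where it is.
- jar2: Closed glass jar with a metal lid, 72 mm across, 96 mm high, 240 g, standing loose on the desk among the waste; origin at the centre of its underside. To be left where it is.

How it is judged (in metres and radians):
On the way, in this order (a step that is already met when the one before it is completed fails the run):
1. all three bits of waste are in the hopper (x of wad_mid in the frame of hopper between -0.078 and 0.082 m and y of wad_mid in the frame of hopper between -0.093 and 0.093 m and z of each of wad_mid, angle_mid, foam_mid in the frame of hopper below 0.105 m and x of angle_mid in the frame of hopper between -0.078 and 0.082 m and y of angle_mid in the frame of hopper between -0.093 and 0.093 m and x of foam_mid in the frame of hopper between -0.078 and 0.082 m and y of foam_mid in the frame of hopper between -0.093 and 0.093 m), for 0.2 s.
2. then the safety catch is slid fully aside (at least 52 of 60 mm) (value of joint catch above 0.052 m), for 0.1 s.
3. then the release button is pressed down (at least 4.5 of 6 mm) (value of joint button above 0.0045 m), for 0.1 s.
At the end, for the whole second after the job is handed in: The wad, the cardboard angle and the foam block lie at rest in the hopper, their middles between its walls and at least 13 mm below its rim; the release button is up again (pressed less than 1.5 mm); the three jars stand upright (within 0.1 rad) within 30 mm of where they were (all of step 1 and linear speed of each of wad, angle, foam below 0.03 m/s and value of joint button below 0.0015 m and distance of each of jar0, jar1, jar2 from where it was at the start of the episode below 0.03 m and angle between each of jar0, jar1, jar2's own z axis and vertical below 0.1 rad); the robot touches nothing.
It fails at once if a glass jar is tipped (over 0.4 rad) or shifted by more than 40 mm (angle between any of jar0, jar1, jar2's own z axis and vertical above 0.4 rad or distance of any of jar0, jar1, jar2 from where it was at the start of the episode above 0.04 m).
It also fails if it takes over 72 s, if anything falls off the work surface, if the arm or the gripper's body presses on something with over 40 N, if the wrist force passes 120 N, or if a joint passes its speed limit or range.

## Working session

There is one attempt and no reset: what is moved stays moved. The work goes in short steps, each a Python script; the robot and the scene stay as the last script left them, time stands still between calls to the robot, and variables do not carry over. Pictures are saved under pics/ and viewed, at most 10 in all, crops included, and the job is handed in when it is done.

```bash
ls; mkdir -p pics
cat > h.py <<'E'
import numpy as np, cv2
from cell import robot, grip, kin, viewer
from scipy.spatial.transform import Rotation as Ro
def world(name,cam):
    i=viewer.camera_info(cam); R=np.array(i["R"]);t=np.array(i["t"])
    return [(round(d["confidence"],2),np.round(R.T@(np.array(d["at"])-t)).tolist()) for d in viewer.pinpoint(name,cam)][:4]
def shot(cam,f=None):
    im=viewer.read_camera(cam)
    if f: cv2.imwrite("pics/"+f,im[:,:,::-1])
    return im
def ray(cam,u,v):
    i=viewer.camera_info(cam);K=np.array(i["camera_matrix"]);R=np.array(i["R"]);t=np.array(i["t"])
    p=cv2.undistortPoints(np.array([[[u,v]]],float),K,np.array([i["k1"],0,0,0,0.]))[0,0]
    return -R.T@t, R.T@np.array([p[0],p[1],1])
def atz(cam,u,v,z):
    c,d=ray(cam,u,v); return c+d*(z-c[2])/d[2]
def proj(cam,P):
    i=viewer.camera_info(cam);K=np.array(i["camera_matrix"]);R=np.array(i["R"]);t=np.array(i["t"])
    return cv2.projectPoints(np.array(P,float).reshape(-1,1,3),cv2.Rodrigues(R)[0],t,K,np.array([i["k1"],0,0,0,0.]))[0].reshape(-1,2)
def down(yaw):  # tool z down, tool y along world angle yaw (mod pi)
    y=np.array([np.cos(yaw),np.sin(yaw),0]);z=np.array([0,0,-1.]);x=np.cross(y,z)
    return Ro.from_matrix(np.c_[x,y,z]).as_rotvec()
E
python3 - <<'E'
from h import *
a=shot("scene","s1.png");b=shot("side","d1.png");cv2.imwrite("pics/w0.png",shot("wrist")[:,:,::-1])
o=robot.observe();print(o["t"],Ro.from_rotvec(o["tcp_rot"]).as_matrix().round(2).tolist())
for n in ["press","hopper","catch_fin","wad","angle","foam","jar0","wad_mid","angle_mid","foam_mid"]:
    for c in ["scene","side"]: print(n,c,world(n,c))
print(robot.observe()["t"])
E
```

```text
pics
0.15 [[0.97, 0.26, -0.0], [0.26, -0.97, 0.0], [-0.0, -0.0, -1.0]]
press scene [(0.9, [524.0, 312.0, 2.0])]
press side [(0.63, [527.0, 317.0, 3.0]), (0.15, [565.0, 314.0, 15.0])]
hopper scene [(0.98, [568.0, 304.0, 12.0])]
hopper side [(0.67, [567.0, 310.0, 14.0]), (0.33, [450.0, -8.0, -2.0])]
catch_fin scene [(0.9, [429.0, 294.0, 171.0]), (0.26, [609.0, -326.0, 3.0])]
catch_fin side [(0.85, [430.0, 300.0, 169.0]), (0.3, [446.0, -315.0, -0.0])]
wad scene [(0.69, [595.0, 5.0, -1.0])]
wad side [(0.98, [608.0, 5.0, 2.0])]
angle scene []
angle side [(0.74, [529.0, 318.0, 1.0]), (0.7, [452.0, -166.0, -3.0])]
foam scene [(0.56, [611.0, -182.0, 1.0])]
foam side [(0.83, [612.0, -181.0, 3.0])]
jar0 scene [(0.88, [607.0, -327.0, -1.0]), (0.85, [444.0, -316.0, -1.0]), (0.81, [447.0, -13.0, 2.0])]
jar0 side [(0.96, [445.0, -317.0, 4.0]), (0.78, [614.0, -314.0, -1.0]), (0.64, [450.0, -7.0, 1.0]), (0.56, [615.0, -179.0, 19.0])]
wad_mid scene [(0.58, [602.0, 2.0, 21.0])]
wad_mid side []
angle_mid scene [(0.78, [447.0, -174.0, 13.0])]
angle_mid side [(0.6, [453.0, -166.0, 17.0])]
foam_mid scene [(0.7, [449.0, -11.0, 3.0])]
foam_mid side [(0.81, [616.0, -176.0, 18.0]), (0.49, [604.0, 4.0, 25.0])]
1.15
```

View pics/s1.png

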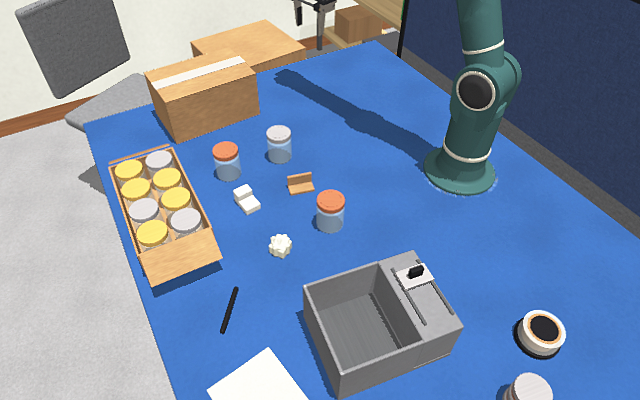

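View pics/d1.png

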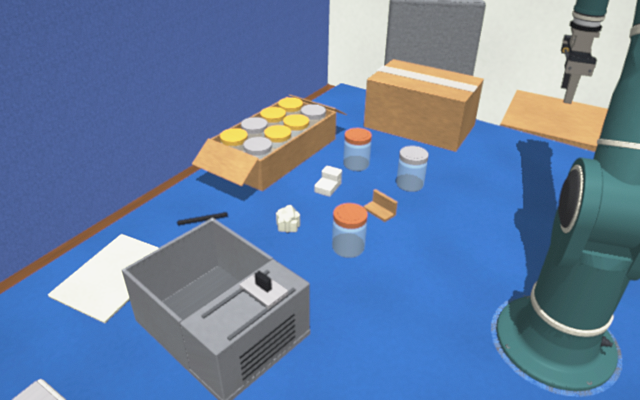

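The scene shows the hopper at about px (370,320), wad (280,245), angle (300,183), foam (247,200), and jars (226,160), (279,143), (330,210). The network positions agree with this. Next I'll take a close look with the wrist camera.

Run:
```python
from h import *
robot.movep([500,-170,330],down(np.pi/2))
shot("wrist","w1.png")
i=viewer.camera_info("wrist");R=np.array(i["R"]);print("cam",(-R.T@np.array(i["t"])).round(),R.round(2).tolist())
for n in ["angle","angle_mid","foam","foam_mid","jar0","wad"]: print(n,world(n,"wrist"))
for n in ["angle","foam"]:
    for d in viewer.silhouettes(n,"wrist")[:2]:
        m=d["mask"].astype(np.uint8); c=max(cv2.findContours(m,0,1)[0],key=cv2.contourArea)
        print(n,d["confidence"],[atz("wrist",u,v,0)[:2].round().tolist() for u,v in cv2.approxPolyDP(c,3,True)[:,0]])
print(robot.observe()["t"])
```

```text
cam [ 424. -171.  535.] [[0.0, 1.0, 0.0], [0.96, -0.0, 0.27], [0.27, -0.0, -0.96]]
angle [(0.71, [454.0, -168.0, -2.0])]
angle_mid [(0.82, [449.0, -175.0, 17.0])]
foam [(0.97, [613.0, -184.0, 1.0])]
foam_mid [(0.61, [616.0, -180.0, 20.0])]
jar0 [(0.9, [446.0, -313.0, -1.0]), (0.87, [608.0, -323.0, 3.0]), (0.71, [449.0, -7.0, -1.0])]
wad [(0.77, [599.0, 3.0, 1.0]), (0.69, [448.0, -174.0, 14.0])]
angle 0.77 [[417.0, -174.0], [488.0, -192.0], [492.0, -152.0], [427.0, -137.0]]
foam 0.66 [[590.0, -147.0], [596.0, -216.0], [654.0, -215.0], [640.0, -145.0]]
foam 0.56 [[431.0, -386.0], [469.0, -387.0], [492.0, -360.0], [481.0, -309.0], [456.0, -284.0], [432.0, -286.0], [412.0, -307.0], [409.0, -359.0]]
3.7
```

View pics/w1.png

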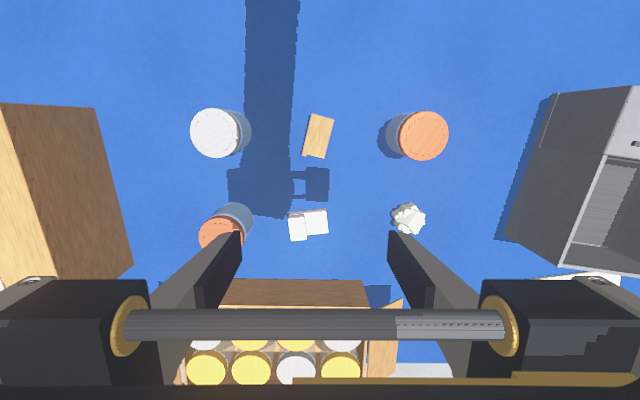

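The wrist picture shows the angle at (318,135) with its upright leg on the -y side, the foam at (308,224) with its step towards -y, and the wad at (408,217). The corners match the given sizes. I'll pick the angle first, then check the press from above.

```bash
cat >> h.py <<'E'
PY=-0.16; H=np.array([567.,306.])
def pick(xy,yaw,ztcp,op=1.0,N=15,zc=240):
    robot.movep([*xy,zc if robot.observe()["tcp_pos"][2]<150 else 200],down(yaw)); grip(op,N)
    robot.servo_line([*xy,ztcp+40],feed=200); robot.servo_line([*xy,ztcp],feed=60)
    grip(0.0,N); o=robot.observe(); print("grip",o["grip_width"],o["grip_force"],o["contact_force"].round(1) if hasattr(o["contact_force"],"round") else o["contact_force"])
    robot.servo_line([*xy,zc],feed=250); o=robot.observe(); print("lifted",o["grip_width"],o["grip_force"],o["t"])
E
python3 - <<'E'
from h import *
print("carton edge",atz("wrist",300,280,70).round(), atz("wrist",380,295,40).round())
for n,f in (("foam",(615.7,-201)),("wad",(602,4))): pass
for d in viewer.silhouettes("wad","wrist")[:2]:
    v,u=np.nonzero(d["mask"]); print("wad",d["confidence"],atz("wrist",u.mean(),v.mean(),24).round())
pick([451.5,-178],1.33,14,op=0.6)
robot.movep([H[0]-30,H[1],300],down(1.41))
shot("wrist","w2.png")
for n in ["press","hopper","catch_fin","angle_mid"]: print(n,world(n,"wrist"))
print(robot.observe()["t"])
E
```

```text
carton edge [ 701. -195.   70.] [751. -43.  40.]
wad 0.79 [601.   4.  24.]
grip 0.005871319587344797 0.0 [-0.   0.2  0.3]
lifted 0.003980485653040191 0.0 8.6917
press [(0.7, [525.0, 312.0, -3.0])]
hopper [(0.75, [571.0, 308.0, 10.0])]
catch_fin [(0.71, [435.0, 295.0, 167.0])]
angle_mid [(0.9, [450.0, -172.0, 16.0]), (0.21, [434.0, 296.0, 165.0])]
10.7417
```

View pics/w2.png

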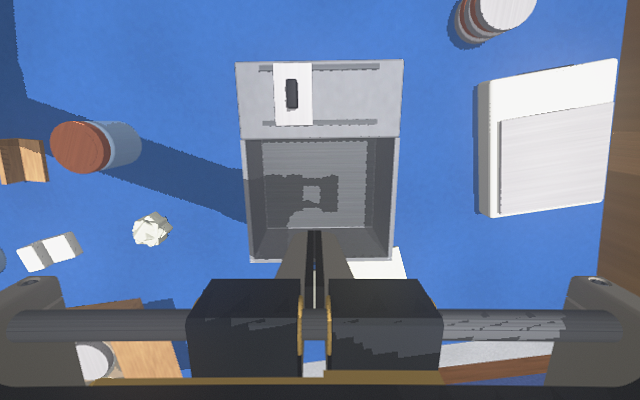

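The gripper closed on nothing and the angle still lies at (0–47,140–183) in this picture. I'll zoom in to see its real shape.

Run:
```python
from h import *
a=cv2.imread("pics/w2.png")[125:195,0:80];b=cv2.imread("pics/w1.png")[100:170,285:365];c=cv2.imread("pics/d1.png")[175:245,350:430];d=cv2.imread("pics/s1.png")[160:205,275:330]
r=lambda x:cv2.resize(x,(400,300),interpolation=cv2.INTER_CUBIC)
cv2.imwrite("pics/z1.png",np.vstack([np.hstack([r(a),r(b)]),np.hstack([r(c),r(d)])]))
```

```text
(no output)
```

View pics/z1.png

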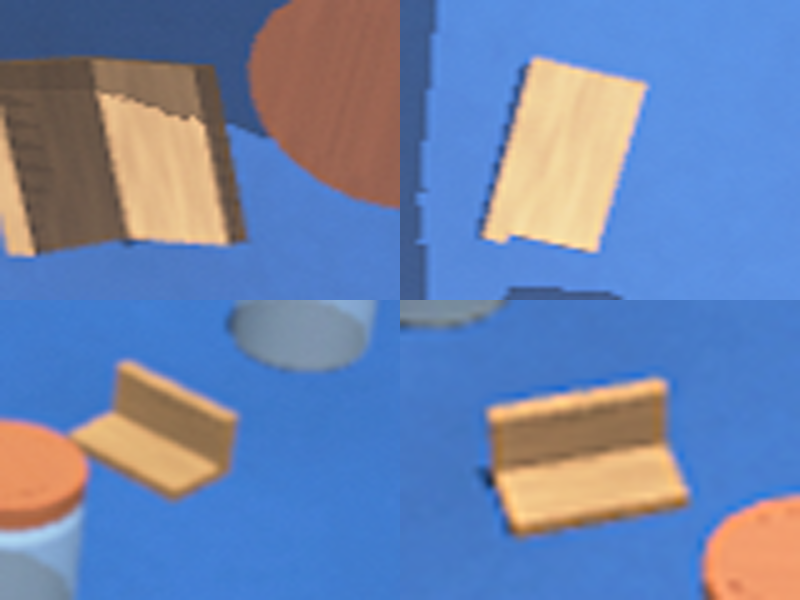

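The upright leg is on the -y side, as I assumed. I'll measure its position from the current view before retrying.

Run:
```python
from h import *
for u,v,z in ((49,181,0),(43,140,8),(25.6,181,8),(18.4,139,8)): print(atz("wrist",u,v,z)[:2].round())
# press top corners (z130) and fin in w2
for u,v in ((236,63),(404,59),(400,137),(242,139)): print("deck",atz("wrist",u,v,130)[:2].round())
robot.movep([530,-178,200],down(1.33)); grip(0.6,25)
shot("wrist","w3.png"); print(world("angle","wrist"),world("angle_mid","wrist"))
for d in viewer.silhouettes("angle","wrist")[:1]:
    c=max(cv2.findContours(d["mask"].astype(np.uint8),0,1)[0],key=cv2.contourArea)
    for u,v in cv2.approxPolyDP(c,3,True)[:,0]: print(u,v,atz("wrist",u,v,0)[:2].round(),atz("wrist",u,v,40)[:2].round())
o=robot.observe();print(o["t"],o["tcp_pos"],o["grip_width"])
```

```text
[ 493. -153.]
[ 426. -128.]
[ 487. -184.]
[ 419. -166.]
deck [387. 238.]
deck [414. 432.]
deck [502. 420.]
deck [473. 225.]
[(0.92, [452.0, -169.0, -2.0])] [(0.83, [449.0, -175.0, 15.0])]
13.6583 [ 530.01204586 -178.00025013  200.02146658] 0.6017459276966007
```

View pics/w3.png

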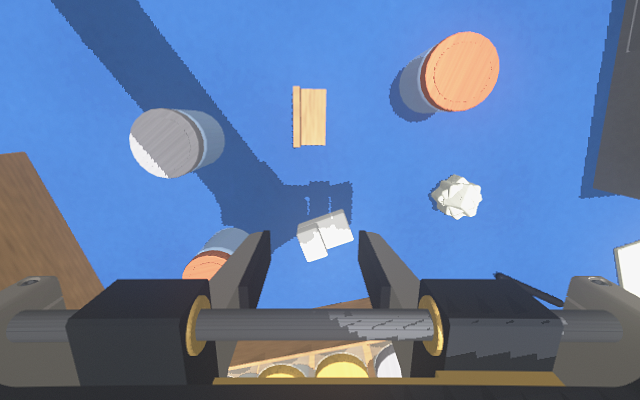

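Seen closer, the angle is aligned with the tool. The top of the upright spans columns 293–300 and rows 86–147, so I'll convert those pixels.

Run:
```python
from h import *
for u,v in ((293,86),(293,147),(300,86),(300,147)): print(atz("wrist",u,v,40)[:2].round(1))
for u,v in ((327,89),(327,145)): print("leg",atz("wrist",u,v,8)[:2].round(1))
print(proj("wrist",[[451.5,-178,40],[451.5,-178,14]]))
i=viewer.camera_info("wrist");R=np.array(i["R"]);print("cam",(-R.T@np.array(i["t"])).round())
```

```text
[ 415.5 -174.7]
[ 483.  -192.7]
[ 417.4 -166.8]
[ 485.  -184.4]
leg [ 425.6 -135.1]
leg [ 493.5 -150.9]
[[298.13296126 118.12076288]
 [299.18162446 118.13054695]]
cam [ 456. -160.  405.]
```

The estimate holds: upright centre (450,-180), yaw -0.26. I'll descend again, check the reached pose, and keep a side picture in case it fails.

Run:
```python
from h import *
xy=[450.3,-179.5]
robot.movep([*xy,120],down(1.31)); robot.servo_line([*xy,14],feed=90)
o=robot.observe();print(o["tcp_pos"],o["grip_width"],o["contact_force"])
shot("side","d2.png")
grip(0.0,20); o=robot.observe();print(o["t"],o["tcp_pos"],o["grip_width"],o["grip_force"])
robot.hold(0.3); o=robot.observe();print(o["grip_width"],o["grip_force"])
shot("side","d3.png")
c=lambda f:cv2.resize(cv2.imread("pics/"+f)[120:245,300:460],(400,312))
cv2.imwrite("pics/z2.png",np.hstack([c("d2.png"),c("d3.png")]))
```

```text
[ 450.73569877 -179.64116499   14.48470596] 0.5964861231232806 [-0.32196325  0.00505901 -0.20655367]
16.4417 [ 450.2853947  -179.47258088   13.9939565 ] 0.00631132771435915 0.0
0.0025784559657186005 0.0
```

View pics/z2.png

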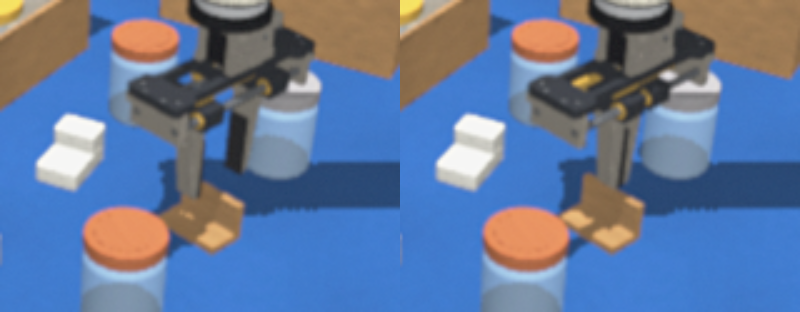

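The closed fingertips are behind the upright leg rather than around it, so the tool and camera frames disagree. I'll measure the gap with the side camera.

Run:
```python
from h import *
print(proj("side",[[450,-180,14]]), proj("scene",[[450,-180,14]]))
for u,v in ((386,195),): 
  for z in (14,30,45): print(z,atz("side",u,v,z).round())
shot("scene","s3.png")
a=cv2.imread("pics/s3.png")[130:230,230:358];b=cv2.imread("pics/d3.png")[150:250,320:448]
for im,p,o in ((a,proj("scene",[[450,-180,14]])[0],(230,130)),(b,proj("side",[[450,-180,14]])[0],(320,150))):
    cv2.circle(im,(int(p[0]-o[0]),int(p[1]-o[1])),1,(0,0,255),-1)
cv2.imwrite("pics/z3.png",np.hstack([cv2.resize(x,(400,312),interpolation=cv2.INTER_CUBIC) for x in (a,b)]))
o=robot.observe();print(o["joints"],o["tcp_pos"],o["tcp_rot"],o["t"])
```

```text
[[383.97445184 204.14167525]] [[298.24043896 181.57818463]]
14 [ 464. -217.   14.]
30 [ 454. -196.   30.]
45 [ 446. -176.   45.]
[ 1.17726337  0.81674491 -1.13839463  2.06490654  0.96560318  0.93528891
  0.80051819] [ 450.29681739 -179.50318522   13.9948806 ] [-4.08458879e-01 -3.11492350e+00  8.79453796e-06] 16.8417
```

View pics/z3.png

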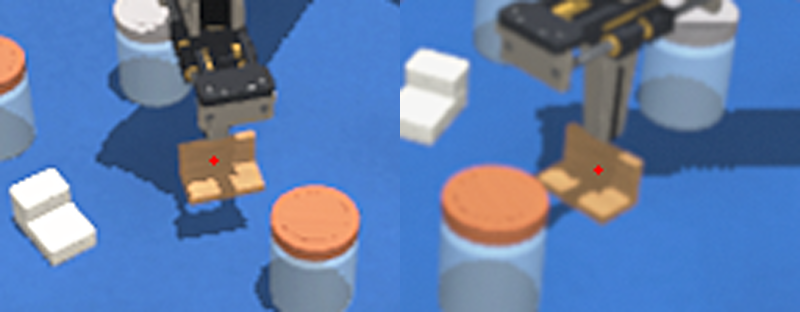

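Run:
```python
from h import *
c1,d1=ray("scene",301,173);c2,d2=ray("side",386,195)
s=np.linalg.lstsq(np.c_[d1,-d2],c2-c1,rcond=None)[0];print((c1+d1*s[0]).round(),(c2+d2*s[1]).round())
for z in (14,30,45):print(atz("scene",301,173,z).round())
print(proj("scene",[[450,-180,44]]),proj("side",[[450,-180,44]]))
```

```text
[ 443. -174.   50.] [ 444. -173.   48.]
[ 426. -208.   14.]
[ 434. -193.   30.]
[ 441. -179.   45.]
[[297.98779843 174.0038862 ]] [[385.03002153 193.98750524]]
```

Triangulation puts the real tips at z≈44–48 where the state reports 14, so the fingertips end about 30 mm above the reported TCP. I'll go lower in small steps, watching the contact force.

Run:
```python
from h import *
xy=[450.3,-179.5]
robot.servo_line([*xy,25],feed=100); grip(0.45,15)
for z in (8,-1,-8):
    robot.servo_line([*xy,z],feed=80); f=np.array(robot.observe()["contact_force"]); print(z,f.round(1))
    if abs(f).max()>4: break
grip(0.0,15); o=robot.observe();print(o["t"],o["grip_width"],o["grip_force"])
if o["grip_width"]>0.05:
    robot.servo_line([*xy,60],feed=100);o=robot.observe();print(o["grip_width"],o["grip_force"])
shot("side","d4.png")
for n in ("angle_mid","jar0"): print(world(n,"side"))
```

```text
8 [-0.5  0.4  0.2]
-1 [-0.4 -0.6  0.8]
-8 [-0.1  0.6  0.3]
19.325 0.08811939062866593 14.999872148036957
0.08544372659151933 14.999512284994125
[(0.95, [454.0, -168.0, 88.0])]
[(0.81, [442.0, -317.0, 1.0]), (0.72, [452.0, -10.0, -0.0]), (0.71, [612.0, -315.0, 4.0])]
```

The angle is held: width 8 mm, and it has lifted. I'll drop it in the hopper, using yaw -0.137 from the deck corners, then take the foam.

```bash
cat >> h.py <<'E'
PY=-0.137; H=np.array([569.,309.])
def pr(x,y): return H+np.array([x*np.cos(PY)-y*np.sin(PY), x*np.sin(PY)+y*np.cos(PY)])
def best(xy,z,yaws):
    q0=np.array(robot.observe()["joints"]); r=[]
    for y in yaws:
        q=kin.ik([*xy,z],down(y))
        if q is not None: r.append((abs(np.array(q)-q0).max(),y))
    return min(r)[1]
def drop(x,y,op=0.5):
    p=pr(x,y); yaw=best(p,210,[np.pi/2+PY,-np.pi/2+PY])
    robot.movep([*p,210],down(yaw)); robot.servo_line([*p,62],feed=200); grip(op); robot.hold(.1); robot.servo_line([*p,200],feed=300)
def pick(xy,yaw,z,op,N=15):
    yaw=best(xy,100,[yaw,yaw+np.pi,yaw-np.pi]); print("yaw",yaw)
    robot.movep([*xy,110],down(yaw)); grip(op,N)
    for zz in (z+16,z+8,z):
        robot.servo_line([*xy,zz],feed=100); f=np.array(robot.observe()["contact_force"])
        if abs(f).max()>5: print("contact",zz,f); break
    grip(0.0,N); o=robot.observe(); print("grip",o["grip_width"]*92,o["grip_force"])
    robot.servo_line([*xy,150],feed=200); o=robot.observe(); print("lift",o["grip_width"]*92,o["grip_force"],o["t"])
E
python3 - <<'E'
from h import *
c=np.array([424,-171,535.]);d=np.array([277,-24,-465.])
for z in (20,40,60,80,100):
    P=c+d*(z-535)/-465; print(z,P.round(),proj("scene",[P]).round())
robot.servo_line([450.3,-179.5,150],feed=200)
drop(0,45)
shot("scene","s4.png"); print(world("angle_mid","scene"),robot.observe()["t"])
i=viewer.camera_info("side")
for n in ("foam","foam_mid","wad","wad_mid"): print(n,world(n,"scene"))
E
```

```text
20 [ 731. -198.   20.] [[203. 212.]]
40 [ 719. -197.   40.] [[206. 206.]]
60 [ 707. -196.   60.] [[209. 199.]]
80 [ 695. -194.   80.] [[212. 192.]]
100 [ 683. -193.  100.] [[215. 186.]]
[(0.67, [576.0, 363.0, 26.0])] 25.3
foam [(0.63, [610.0, -183.0, -1.0]), (0.27, [442.0, -317.0, 0.0])]
foam_mid [(0.68, [608.0, -184.0, 19.0])]
wad [(0.64, [598.0, 1.0, 0.0]), (0.51, [446.0, -10.0, 3.0])]
wad_mid [(0.84, [602.0, 2.0, 23.0])]
```

View pics/s4.png

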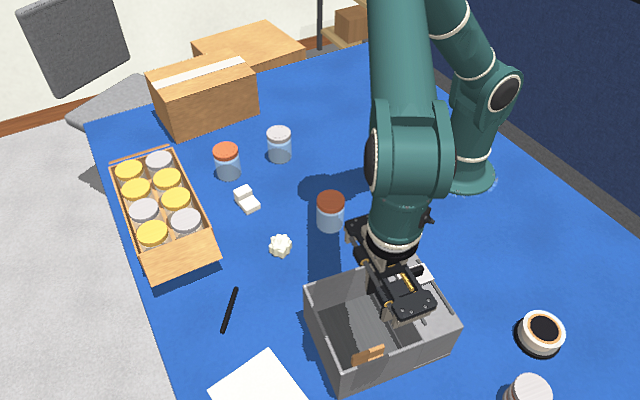

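The picture shows the angle in the hopper at (367,355). The foam at (247,200) and the wad at (280,245) haven't moved. I'll take the foam, then the wad.

Run:
```python
from h import *
pick([615,-201],0.087,-14,0.8)
if robot.observe()["grip_width"]*92<35: raise SystemExit("miss")
drop(0,-35,0.65)
print(robot.observe()["t"])
pick([601,4],np.pi/2,-18,1.0,12)
if robot.observe()["grip_width"]*92<30: raise SystemExit("miss")
drop(-5,5,0.85)
p=pr(-60,-160); 
shot("scene");shot("side")
for n in ("angle_mid","foam_mid","wad_mid","jar0"): print(n,world(n,"scene"),world(n,"side"))
print(robot.observe()["t"])
```

```text
yaw 0.087
grip 45.154667699997724 14.99995518475771
lift 45.14482321059685 14.999879971146584 31.3333
35.1
yaw 1.5707963267948966
grip 58.83980092076309 12.000001202977728
lift 59.08446604874049 11.999943779519526 40.2083
angle_mid [(0.78, [571.0, 365.0, 26.0]), (0.61, [559.0, 325.0, 46.0])] [(0.58, [579.0, 367.0, 32.0])]
foam_mid [(0.73, [541.0, 275.0, 31.0]), (0.39, [441.0, -316.0, -1.0])] [(0.53, [545.0, 281.0, 31.0])]
wad_mid [(0.88, [562.0, 328.0, 44.0])] [(0.78, [562.0, 334.0, 48.0])]
jar0 [(0.91, [450.0, -9.0, 2.0]), (0.86, [442.0, -315.0, -1.0]), (0.59, [607.0, -326.0, -1.0])] [(0.91, [449.0, -9.0, -2.0]), (0.63, [443.0, -319.0, 2.0]), (0.56, [614.0, -319.0, 3.0])]
43.9917
```

All three are in the hopper at heights consistent with lying there, and the jars haven't moved. Next is the catch: pinch the fin and slide it along press +y until the stop.

Run:
```python
from h import *
ey=np.array([-np.sin(PY),np.cos(PY)]); f=np.array([432.,296.]); yaw=best(f,200,[np.pi/2+PY,-np.pi/2+PY])
robot.movep([*f,210],down(yaw)); grip(0.5,12)
for z in (140,128,121):
    robot.servo_line([*f,z],feed=120); c=np.array(robot.observe()["contact_force"]); print(z,c.round(1))
    if abs(c).max()>5: break
grip(0.0,12); o=robot.observe(); print(o["grip_width"]*92,o["grip_force"],np.round(o["contact_force"],1))
if o["grip_width"]*92>8:
    for s in [48]+list(range(50,68,2)):
        robot.servo_line([*(f+ey*s),z],feed=80 if s==48 else 30); o=robot.observe(); F=np.dot(o["contact_force"][:2],ey)
        print(s,round(F,1),end="; ")
        if abs(F)>7: break
    grip(0.5); p=f+ey*s; robot.servo_line([*p,200],feed=200)
    b=f+ey*(-60); robot.movep([b[0]+60,b[1],260],down(yaw))
    for c in ("wrist","scene","side"):
        shot(c,f"k_{c}.png"); print(c,world("button_top",c),world("catch_fin",c))
print(robot.observe()["t"])
```

```text
140 [-0.8  0.2 -0. ]
128 [0.4 0.4 1.2]
121 [-0.3  0.6  0.3]
11.875358136878326 11.993184238672256 [-0.2  1.   0.6]
48 2.3; 50 -1.3; 52 -1.2; 54 -0.9; 56 -0.8; 58 -4.2; 60 -10.0; wrist [(0.79, [431.0, 293.0, 138.0])] [(0.76, [440.0, 350.0, 167.0])]
scene [(0.49, [429.0, 289.0, 136.0]), (0.16, [520.0, 312.0, -0.0])] [(0.85, [438.0, 351.0, 170.0])]
side [(0.56, [431.0, 296.0, 138.0])] [(0.65, [525.0, 315.0, -0.0]), (0.62, [438.0, 353.0, 170.0]), (0.47, [542.0, 278.0, 13.0])]
51.5833
```

The catch reached its stop: the force rose at 60 mm and the fin moved 56 mm or more. The button shows at (431,293,138). I'll press it with the fingers shut, stepping down by force.

Run:
```python
from h import *
b=[431,293]; yaw=best(b,200,[np.pi/2+PY,-np.pi/2+PY])
robot.movep([*b,150],down(yaw)); grip(0.0,10); robot.servo_line([*b,116],feed=80)
z=116
while z>90:
    z-=1; robot.servo_line([*b,z],feed=30); F=robot.observe()["contact_force"][2]; print(z,round(F,1),end="; ")
    if F>9: break
robot.hold(0.3); o=robot.observe(); print(np.round(o["contact_force"],1),o["tcp_pos"],o["t"])
```

```text
115 0.7; 114 -0.2; 113 0.7; 112 -0.1; 111 -0.0; 110 0.0; 109 -0.3; 108 0.5; 107 0.3; 106 -0.1; 105 -0.3; 104 0.4; 103 -0.1; 102 -0.6; 101 0.6; 100 3.0; 99 3.2; 98 4.4; 97 6.7; 96 14.1; [-2.4 -2.3 14.5] [431.15727763 293.08650227  97.0711738 ] 58.825
```

Contact began at TCP z 101 and the force rose steeply at 96, so the button has gone its 5–6 mm and is on its stop. I'll release it, retreat, verify and hand in.

Run:
```python
from h import *
robot.servo_line([431,293,250],feed=150)
shot("scene")
for n in ("angle_mid","foam_mid","wad_mid","catch_fin","button_top"): print(n,world(n,"scene")[:1])
robot.hold(0.3); print(robot.observe()["t"],np.round(robot.observe()["contact_force"],1)); print(robot.job_done())
```

```text
angle_mid [(0.84, [573.0, 363.0, 26.0])]
foam_mid [(0.95, [542.0, 274.0, 32.0])]
wad_mid [(0.86, [554.0, 328.0, 45.0])]
catch_fin []
button_top [(0.65, [430.0, 292.0, 137.0])]
60.6 [-0.2  0.5  0.3]
the job is handed in; nothing more can be done
None
```

The job is handed in at about 61 s, with no verdict shown: all three bits of waste are in the hopper, the catch is against its stop, the button was pressed to its stop and let go, and the jars had not moved when last checked (before the catch and button steps).

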